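# Fill the steamer basket and hold it up by its extended handle

## Robot

A 6-joint arm with a two-finger parallel gripper is mounted at the origin on a cart in front of the work surface, level with it; the furniture and walls round the work are solid. World frame = base frame: x ahead of the robot, y to its left, z up, the work surface at z = 0. Lengths are in m, angles in rad, forces in N, time in s.
With the tool pointing down it reaches from about 0.35 to 0.775 m from the base axis. Payload 7.3 kg.
Tool frame: the origin (TCP) lies at the very end of the fingers, on their centre line; the grasp point (between the pads) lies 19 mm behind it; z points along the fingers, y is the direction in which the jaws open and shut (so a half turn about z gives the same grasp; the last joint's range is limited). The gripper opens to 92 mm and grips with 3 to 60 N. Pads are 19 mm wide; open, the fingers measure 130 mm over their backs; the gripper's body (75 mm by 190 mm) begins 47 mm behind the grasp point.
Start: joints at [-0.146, 0.342, 1.524, -0, 1.275, -0.146], TCP at [0.525, 0, 0.199] pointing down, gripper open.
Joint ranges: [-2.53, 2.53], [-0.77, 2.02], [0.04, 2.7], [-1, 4.14], [0.28, 2.66], [-3.11, 3.11]. Speed limits (rad/s): [2.57, 2.57, 3.14, 3.14, 3.14, 3.14].

## Interface

Orientations are given as [roll, pitch, yaw] about the fixed x, y, z axes, in that order (R = Rz(yaw) Ry(pitch) Rx(roll)).
In Python, from cell import observe, read_camera, camera_info, hand_in gives the robot as it stands.
- The arm moves only by the tool jog_arm, never from a script. Its argument "rows" is one flat list of numbers, 5 for each row, row after row: the finger opening in mm, from 0 to 91.8, then the shift along the tool's x, y, z in mm, then the turn about the tool's z in degrees. In form: [gripper, tx, ty, tz, roll, gripper, tx, ty, tz, roll, ...]. A call has 1 to 20 rows; each row shifts and turns the commanded pose from where the row before left it, along the tool's axes as they then stand; what a row does not reach is not made up. A row lasts 1/10 s, in which the tool goes at most 50 mm and 8.59 degrees, less where a joint would pass 70% of its speed; a pose out of reach is approached as far as the arm can. A call with a gripper value outside its range is refused whole. The fingers move at their own pace and stop on an object; "grip_force" is the grip in N (left out, the last holds). Time passes only in rows, so rows that do not move let the fingers close. It gives the time, the measured TCP pose, the force and the opening at its end, in the units of the state.
- observe(): the state, without advancing time (a new reading comes with each control period).
- read_camera(name): name is "scene" or "side" or "wrist"; returns (picture, depth): 384x512x3 uint8, red, green, blue; 384x512 float32, m along the optical axis (not along the pixel's ray), 0 where there is no reading.
- camera_info(name): a dict with "fx", "fy", "cx", "cy" (pixels), "extrinsics" (4x4, takes a point from camera to world coordinates); the wrist camera has in their place "tool_from_camera" (4x4, takes a point from camera to tool coordinates, whose origin is the TCP and whose axes are the flange's). Camera axes: x right, y up, looking along -z (the intrinsics and any distortion apply to the point x, -y, -z); pixel columns grow to the right and rows downward; lengths in m; the calibration is good to about 2 mm. The wrist camera is an equidistant fisheye: a pixel r from the principal point sees the ray r / f radians off the axis. A picture is of the moment at which its call begins: read the wrist's pose just before it. camera_info takes no time and is no camera call.
- hand_in(): hands the job in, once; it reports no verdict.
The state is a dict: "time": time; "qpos": joint angles; "qvel": joint speeds; "joint_efforts": joint torques, N m; "tool_pos": TCP position; "tool_rot": TCP orientation; "contact_force": force on the tool from outside, world axes, zero at the start; "torque": the same for the moment, N m; "opening": finger opening in m.
Only numpy, scipy, OpenCV 4.12 (cv2) and the standard library are available. Lean on these libraries where they do the work, as an engineer would, in place of code of your own. Each camera call takes 0.05 s, during which the arm holds its last target. There are 200 camera calls.

## Task

Tip all five small potatoes from the handled cup into the steamer basket and stand the empty cup upright on the worktop again. Then, with the basket still standing on the worktop, squeeze the button on its centre handle and pull the handle out past the first stop to the second (fully extended), and lift the loaded basket by that handle a good 6 cm clear of the worktop. Finish while holding it there, level and still; leave the other things where they are.

Things in the scene. Friction and masses are not known exactly. Their poses are not given: they have to be found in the camera images.
- basket: Loose steel steamer basket on four short feet, 0.38-0.56 kg plus handle, empty at the start. Origin on the worktop below its centre, z up. Pan: inside floor 19 mm up, radius 62 mm; flared wall to the rim, 56 mm up, radius 87 mm. A tube 19 mm across (23 at its collar) stands in the centre to 92 mm height and carries the T-handle. It stands left or right of the middle, the cup on the other side.
- grip (a point): Centre of the T-handle's black crossbar, on the tube's axis: 60 mm long along the basket's x, 20 mm thick along y, 30 mm high; 107 mm above the basket's origin when pushed in, rising with the handle. Axes as the basket's. Pinch the middle of the bar across y, one finger on the button and one on the opposite face: 26.5 mm, 21.5 mm with the button pressed.
- button_face (a point): Middle of the outer face of the steel push button in the bar's +y face, 24 mm long (x), 20 mm high (z): 16.5 mm from the bar's centre along y, 11.5 mm when pressed home (5 mm travel, 3 N rising to 6 N), still 1.5 mm proud of the bar. It springs out when let go; a grip of 20 N or more keeps it pressed.
- handle (a joint): Extension of the T-handle up along the basket's z, in m: 0 pushed in, first stop 0.025, second stop 0.050 (end of travel). With the button out a catch locks it at each of these, and pulling only lifts the basket; with the button kept pressed it slides past the first stop with about 2 N, less than the basket's weight. At the second stop it carries the basket.
- cup: Loose flared aluminium cup, 0.10-0.16 kg, with a straight bar handle. Origin under its centre, z up. Base radius 26 mm, rim radius 52 mm at height 40 mm, wall 3 mm; inside floor 3 mm up, sides at 57 degrees to the floor. It empties when tipped 75 to 85 degrees, sideways or forward. Its -x points roughly towards the robot.
- cup_handle (a point): Middle of the cup's handle, 75 mm from the cup's centre along its -x, 33 mm above its origin: a level bar along x, 14 mm wide (y), 12 mm high, free from 52 to 118 mm from the centre. Axes as the cup's.
- potato_0: One of five small potatoes, round, 23 to 24 mm across, 12 g, lying in the cup at the start; origin at its centre.
- potato_1: One of five small potatoes, round, 23 to 24 mm across, 12 g, lying in the cup at the start; origin at its centre.
- potato_2: One of five small potatoes, round, 23 to 24 mm across, 12 g, lying in the cup at the start; origin at its centre.
- potato_3: One of five small potatoes, round, 23 to 24 mm across, 12 g, lying in the cup at the start; origin at its centre.
- potato_4: One of five small potatoes, round, 23 to 24 mm across, 12 g, lying in the cup at the start; origin at its centre.
- orange: Bystander: loose orange, 71 mm across, 64 mm high, on the worktop; not to be moved. Origin at the centre of its underside.
- salt: Bystander: glass salt shaker with a grey top, 44 mm across, 90 mm high, standing on the worktop; not to be moved. Origin at the centre of its underside.

How it is judged:
On the way, in this order (a step that is already met when the one before it is completed fails the run):
1. all five potatoes are in the basket, its handle still pushed in (horizontal distance between each of potato_0, potato_1, potato_2, potato_3, potato_4 and basket below 0.085 m and z of potato_0 in the frame of basket between 0.018 and 0.075 m and z of potato_1 in the frame of basket between 0.018 and 0.075 m and z of potato_2 in the frame of basket between 0.018 and 0.075 m and z of potato_3 in the frame of basket between 0.018 and 0.075 m and z of potato_4 in the frame of basket between 0.018 and 0.075 m and value of joint handle below 0.01 m), for 0.2 s.
2. the handle is pulled out to the second stop with the basket standing on the worktop (value of joint handle above 0.047 m and height (world z) of basket below 0.012 m), for 0.1 s.
At the end, for the whole second after the job is handed in: The fingers hold the basket by its handle, extended over 47 mm (second stop), with the basket's feet over 45 mm above the worktop, within 15 degrees of level, slower than 4 cm/s and not touching the cup; all five potatoes in the pan; the cup let go and upright on the worktop (within 0.1 rad) (horizontal distance between each of potato_0, potato_1, potato_2, potato_3, potato_4 and basket below 0.085 m and z of potato_0 in the frame of basket between 0.018 and 0.075 m and z of potato_1 in the frame of basket between 0.018 and 0.075 m and z of potato_2 in the frame of basket between 0.018 and 0.075 m and z of potato_3 in the frame of basket between 0.018 and 0.075 m and z of potato_4 in the frame of basket between 0.018 and 0.075 m and angle between cup's own z axis and vertical below 0.1 rad and height (world z) of cup below 0.008 m and contact force between each of the fingers, basket and cup below 0.1 N and value of joint handle above 0.047 m and height (world z) of basket above 0.045 m and contact force between the fingers and basket above 2 N and linear speed of basket below 0.04 m/s and angle between basket's own z axis and vertical below 0.26 rad); the arm keeps its last pose, push and grip.
It fails at once if the orange is moved over 3 cm (distance of orange from where it was at the start of the episode above 0.03 m).
It fails at once if the salt is moved over 3 cm (distance of salt from where it was at the start of the episode above 0.03 m).
It also fails if it takes over 72 s, if anything falls off the work surface, if the arm or the gripper's body presses on something with over 40 N, if the wrist force passes 120 N, or if a joint passes its speed limit or range.

## Working session

There is one attempt and no reset: what is moved stays moved. The work goes in short steps, Python scripts to look and compute and a tool call to move; the robot and the scene stay as the last step left them, time stands still between calls to the robot, and variables do not carry over. Pictures are saved under pics/ and viewed, about 8 in all and at most 12, crops included, and the job is handed in when it is done.

Besides the shell and the picture viewer there is one more tool, called after "Call:" in YAML: its name, and indented under it one key for each argument. jog_arm: Moves the arm, as the interface text tells. Its arguments: {"type":"object","properties":{"rows":{"type":"array","items":{"type":"number"}},"grip_force":{"type":"number"}},"required":["rows"]}

```bash
ls; mkdir -p pics
python3 - <<'E'
from cell import *
import cv2,numpy as np
s=observe();print(s)
for n in("scene","side"):
    p,d=read_camera(n);np.savez(f"pics/{n}0.npz",p=p,d=d);i=camera_info(n);print(n,i)
    cv2.imwrite(f"pics/{n}0.png",p[:,:,::-1])
a=cv2.imread("pics/scene0.png");b=cv2.imread("pics/side0.png")
cv2.imwrite("pics/both0.png",cv2.resize(np.vstack([a,b]),(600,900))[:,:])
E
```

```text
pics
{'time': 0.0, 'qpos': array([-1.45977386e-01,  3.42739128e-01,  1.52500884e+00, -1.51037370e-05,
        1.27541592e+00, -1.46013682e-01]), 'qvel': array([-0.00079877, -0.00025489,  0.00266684, -0.00031923,  0.00086309,
       -0.00116889]), 'joint_efforts': array([ 7.61924657e-04, -4.31245601e+01, -2.44219762e+01,  7.17750052e-02,
        5.59406646e-02, -1.04314388e-04]), 'tool_pos': array([5.24546314e-01, 9.57756208e-05, 1.97839347e-01]), 'tool_rot': array([-3.14003604e+00, -2.14318094e-04,  1.57083686e+00]), 'contact_force': array([-0.39387609,  0.223897  ,  0.33208929]), 'torque': array([-0.02319873,  0.03208629,  0.00511017]), 'opening': 0.09167668074771441}
scene {'fx': 391.840095431973, 'fy': 391.840095431973, 'cx': 255.98725974091695, 'cy': 191.68563951696896, 'extrinsics': array([[-0.51410036,  0.52020368, -0.68197431, -0.15640575],
       [-0.85771649, -0.31626137,  0.40534082,  0.42429836],
       [-0.00482235,  0.79332647,  0.60877735,  0.72927726],
       [ 0.        ,  0.        ,  0.        ,  1.        ]])}
side {'fx': 469.8014425468967, 'fy': 469.8014425468967, 'cx': 260.12809615720533, 'cy': 192.20559990737377, 'extrinsics': array([[ 0.9895608 ,  0.07627252, -0.1222781 ,  0.4425932 ],
       [-0.14329638,  0.61110348, -0.77847202, -0.72785713],
       [ 0.01534855,  0.7878674 ,  0.61565363,  0.68239024],
       [ 0.        ,  0.        ,  0.        ,  1.        ]])}
```

View pics/scene0.png

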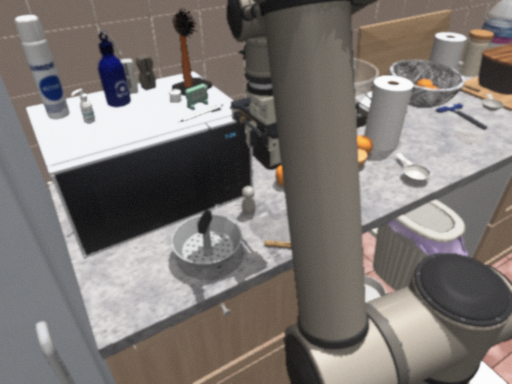

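View pics/side0.png

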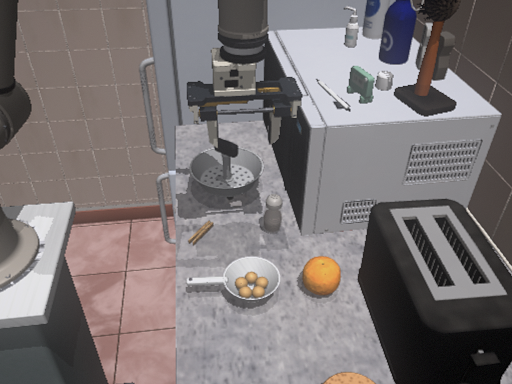

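Scene view: basket at (207,240), with the black T-bar at (205,222). The cup is hidden behind the arm. Side view: basket (226,170), bar (226,148), cup (251,282) with its handle at (207,281), salt (272,212), orange (322,275), and a brown stick (201,232). The robot is on the left. The microwave stands behind the basket at larger x.

```bash
cat > h.py <<'E'
import numpy as np,cv2
from cell import *
def cloud(n,d):
    i=camera_info(n);v,u=np.mgrid[:384,:512]
    P=np.stack([(u-i['cx'])/i['fx']*d,-(v-i['cy'])/i['fy']*d,-d],-1)
    E=i['extrinsics'];W=P@E[:3,:3].T+E[:3,3];W[d<=0]=np.nan;return W
def circ(X):
    A=np.c_[2*X,np.ones(len(X))];s=np.linalg.lstsq(A,(X**2).sum(1),rcond=None)[0]
    return s[:2],np.sqrt(s[2]+s[:2]@s[:2])
E
python3 - <<'E'
from h import *
r=lambda x:np.round(x,3)
for n in("side","scene"):
    z=np.load(f"pics/{n}0.npz");W=cloud(n,z['d']);p=z['p'].astype(int)
    hsv=cv2.cvtColor(z['p'],cv2.COLOR_RGB2HSV)
    v,u=np.mgrid[:384,:512]
    def box(u0,u1,v0,v1): return (u>=u0)&(u<u1)&(v>=v0)&(v<v1)&np.isfinite(W[...,2])
    def rep(name,m):
        X=W[m];print(n,name,len(X),r(np.median(X,0)),r(np.percentile(X,[3,97],0)).tolist() if len(X) else'')
    X,Y,Z=W[...,0],W[...,1],W[...,2]
    if n=="side":
        rep("table",box(215,235,240,255))
        m=box(185,240,255,310)&(Z>.022)&(Z<.05)&(u<222);rep("cuphandle",m)
        q=W[m][:,:2];c=q.mean(0);d=np.linalg.svd(q-c)[2][0];print("dir",c,d)
        m=box(220,285,255,310)&(Z>.034)&(Z<.046)&(u>224);rep("cuprim",m);print(circ(W[m][:,:2]))
        rep("salt",box(262,284,193,235)&(Z>.03));rep("orange",box(300,345,255,298)&(Z>.02)&(hsv[...,1]>130))
        bb=box(185,270,140,205)
        rep("stick",box(190,214,222,245)&(hsv[...,1]>100))
        rep("microwave front",box(310,390,190,205))
        rep("mwtop",box(300,390,60,110)); rep("mwtopAll",box(270,500,30,130)&(abs(Z-.25)<.1))
        rep("fridge",box(155,175,20,200))
    else:
        bb=box(165,250,205,280);rep("mwface",box(90,230,140,200)); rep("fridge?",box(0,60,120,300))
    m=bb&(Z>.049)&(Z<.06);rep("brim",m);print(circ(W[m][:,:2]))
    m=bb&(z['p'].max(2)<70)&(Z>.085)&(Z<.135);rep("bar",m)
    if m.sum()>10:
        q=W[m][:,:2];c=q.mean(0);print("bar dir",np.linalg.svd(q-c)[1:][0],np.linalg.svd(q-c)[2][0])
E
```

```text
side table 300 [ 0.48  -0.033 -0.002] [[0.461, -0.054, -0.005], [0.499, -0.013, -0.0]]
side cuphandle 292 [ 0.434 -0.154  0.036] [[0.405, -0.159, 0.027], [0.463, -0.144, 0.039]]
dir [ 0.43367778 -0.15299856] [ 0.99610603 -0.08816339]
side cuprim 361 [ 0.524 -0.138  0.037] [[0.472, -0.207, 0.034], [0.568, -0.108, 0.039]]
(array([ 0.51959891, -0.15799474]), np.float64(0.04896984549036874))
side salt 485 [ 0.584 -0.004  0.06 ] [[0.568, -0.011, 0.032], [0.602, 0.013, 0.087]]
side orange 1070 [ 0.643 -0.181  0.052] [[0.617, -0.198, 0.026], [0.673, -0.147, 0.062]]
side stick 30 [0.431 0.01  0.009] [[0.417, -0.009, 0.007], [0.448, 0.032, 0.011]]
side microwave front 1193 [ 0.73  -0.036  0.107] [[0.653, -0.04, 0.084], [0.807, -0.033, 0.131]]
side mwtop 4482 [0.742 0.088 0.272] [[0.653, 0.02, 0.27], [0.845, 0.238, 0.323]]
side mwtopAll 22119 [0.821 0.096 0.272] [[0.591, -0.035, 0.245], [1.039, 0.396, 0.336]]
side fridge 3588 [0.356 0.486 0.022] [[0.241, 0.48, -0.73], [0.395, 1.144, 0.281]]
side brim 471 [0.5   0.171 0.054] [[0.421, 0.09, 0.049], [0.586, 0.25, 0.058]]
(array([0.50377514, 0.17301899]), np.float64(0.08035125486437597))
side bar 259 [0.505 0.164 0.111] [[0.484, 0.15, 0.095], [0.525, 0.183, 0.12]]
bar dir [0.2385351  0.07285746] [ 0.77333705 -0.63399511]
scene mwface 8365 [0.633 0.225 0.2  ] [[0.628, 0.049, 0.077], [0.671, 0.368, 0.275]]
scene fridge? 10756 [0.402 0.485 0.287] [[0.341, 0.425, 0.011], [1.038, 0.542, 0.445]]
scene brim 657 [0.544 0.182 0.056] [[0.421, 0.095, 0.049], [0.635, 0.257, 0.06]]
(array([0.52395136, 0.17791118]), np.float64(0.08682271026034045))
scene bar 218 [0.494 0.18  0.119] [[0.478, 0.157, 0.088], [0.631, 0.216, 0.124]]
bar dir [0.44703284 0.21318887] [-0.98834057 -0.15225935]
```

Call:
jog_arm:
  rows: [91.8,0,0,0,8.55,91.8,0,0,0,8.55,91.8,0,0,0,8.55,91.8,0,0,0,8.55,91.8,0,0,0,8.55,91.8,0,0,0,8.55,91.8,0,0,0,8.55,91.8,0,0,0,8.55,91.8,0,0,0,8.55,91.8,0,0,0,8.55,91.8,0,0,0,8.5,91.8,-13,27,0,0,91.8,-13,27,10,0,91.8,-13,27,20,0,91.8,-14,26,20,0,91.8,-13,26,20,0,91.8,-13,26,20,0,50,0,0,0,0,50,0,0,0,0]

```text
time: 2.0
tool_pos: [0.4348, -0.1532, 0.1083]
tool_rot: [-3.141, 0.001, -0.072]
contact_force: [1.3, -0.4, 0.7]
opening: 0.0803
```

Run:
```python
from h import *
s=observe();p,d=read_camera("wrist");cv2.imwrite("pics/w1.png",p[:,:,::-1]);print(s['time'],s['tool_pos'],s['tool_rot'],s['opening'],camera_info("wrist"))
```

```text
2.0 [ 0.43483678 -0.15321712  0.10829412] [-3.14085875e+00  8.34937876e-04 -7.15662156e-02] 0.08034200929645241 {'fx': 297.3186396354542, 'fy': 297.3186396354542, 'cx': 251.4336820278962, 'cy': 190.99738557297945, 'tool_from_camera': array([[-2.91516110e-05,  9.69974962e-01,  2.43204797e-01,
         6.48100273e-02],
       [ 9.99999776e-01,  1.91005947e-04, -6.41925585e-04,
        -2.53485296e-04],
       [-6.69105307e-04,  2.43204723e-01, -9.69974750e-01,
        -1.84701092e-01],
       [ 0.00000000e+00,  0.00000000e+00,  0.00000000e+00,
         1.00000000e+00]])}
```

View pics/w1.png

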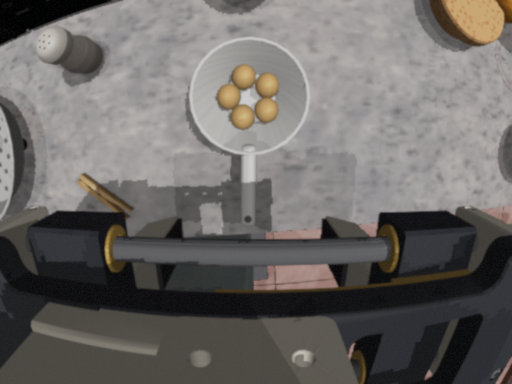

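The handle runs straight up the picture at column 248, centred between the fingers. The five potatoes lie in the cup at (248,97), and the salt is at (70,50).

Call:
jog_arm:
  rows: [60,0,0,20,0,50,0,0,25,0,50,0,0,25,0,50,0,0,15,0,50,0,0,9,0,50,0,0,0,0,0,0,0,0,0,0,0,0,0,0,0,0,0,0,0,0,0,0,0,0,0,0,0,0,0,0,0,0,-6,0,0,0,0,-6,0,0,-10,0,0,0,0,-15,0,0,0,0,-15,0,0,0,0,0,0,0,0]
  grip_force: 40

```text
time: 3.75
tool_pos: [0.3929, -0.1495, 0.0265]
tool_rot: [-3.141, 0.002, -0.07]
contact_force: [0.4, -0.4, 0.1]
opening: 0.0003
```

Run:
```python
from h import *
s=observe();p,d=read_camera("side");cv2.imwrite("pics/s2.png",cv2.resize(p[200:330,150:360,::-1],None,fx=3,fy=3));print(s['time'],s['tool_pos'],s['opening'],s['contact_force'])
```

```text
3.75 [ 0.39290456 -0.14954255  0.02645303] 0.00025554487287749155 [ 0.36878074 -0.42482026  0.0621993 ]
```

View pics/s2.png

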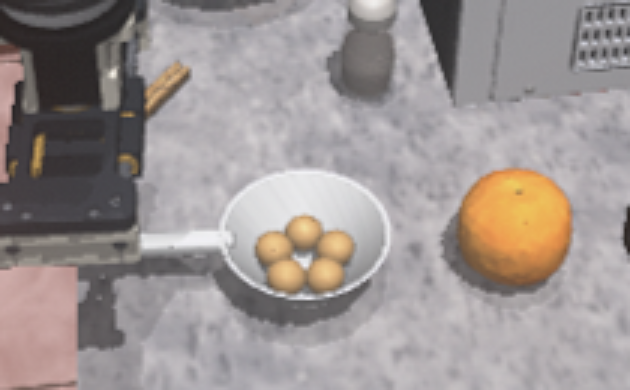

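The fingers close slower than I assumed and slid off the handle's end before they had gripped. The cup is still in place at (252,278). I'll retry with more time to close.

Call:
jog_arm:
  rows: [40,0,0,-20,0,40,0,0,-25,0,40,0,0,0,0,40,0,0,0,0,40,0,0,0,0,40,0,0,0,0,40,0,0,0,0,40,20,0,0,0,40,21,0,0,0,40,0,0,0,0,40,0,0,20,0,40,0,0,20,0,40,0,0,17,0,40,0,0,0,0,0,0,0,0,0,0,0,0,0,0,0,0,0,0,0,0,0,0,0,0,0,0,0,0,0,0,0,0,0,0]

```text
time: 5.8
tool_pos: [0.4362, -0.1532, 0.0147]
tool_rot: [3.141, -0.0, -0.07]
contact_force: [-1.1, 0.1, -0.6]
opening: 0.001
```

Run:
```python
from h import *
p,d=read_camera("side");W=cloud("side",d);a=cv2.resize(p[220:330,160:300,::-1],None,fx=4,fy=4)
p2,_=read_camera("wrist");cv2.imwrite("pics/s3.png",np.hstack([a[:,:400],cv2.resize(p2[:,:,::-1],(400,440))]))
Z=W[...,2];v,u=np.mgrid[:384,:512];m=(u<224)&(u>175)&(v>260)&(v<300)&(Z>.022)&(Z<.05);print(np.percentile(W[m],[3,50,97],0))
for uu in range(200,226,3): print(uu,np.round(W[270:290:2,uu,2],3))
```

```text
Traceback (most recent call last):
IndexError: index -1 is out of bounds for axis 0 with size 0
```

View pics/s3.png

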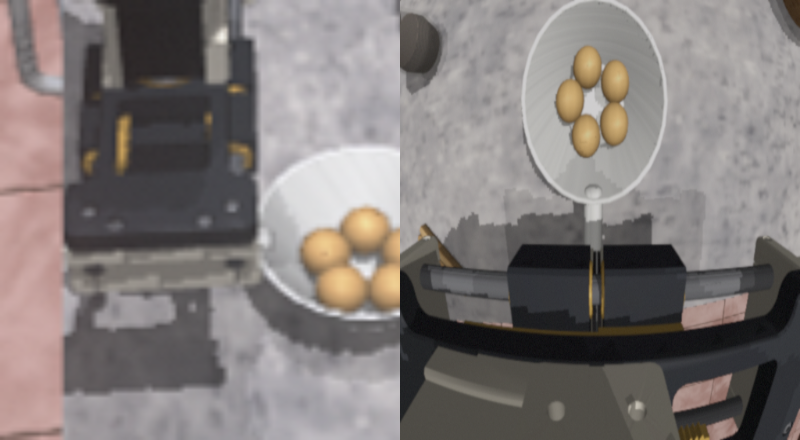

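Call:
jog_arm:
  rows: [0,0,0,0,0,0,0,0,-5,0,0,0,0,-10,0,0,0,0,-10,0,0,0,0,-5,0]

```text
time: 6.4
tool_pos: [0.4368, -0.1535, 0.046]
tool_rot: [3.141, -0.002, -0.07]
contact_force: [0.2, 0.0, 0.1]
opening: 0.0005
```

Run:
```python
from h import *
print(observe())
p,d=read_camera("side");a=cv2.resize(p[220:330,160:300,::-1],None,fx=4,fy=4)
p2,_=read_camera("wrist");cv2.imwrite("pics/s4.png",np.hstack([a[:,:400],cv2.resize(p2[:,:,::-1],(400,440))]))
```

```text
{'time': 6.4, 'qpos': array([-5.03771092e-01,  4.24839032e-01,  1.89189466e+00,  5.17055305e-05,
        8.22528217e-01,  1.13673734e+00]), 'qvel': array([-0.00021257, -0.07522114, -0.03577656, -0.00040042,  0.11702677,
       -0.00027021]), 'joint_efforts': array([ 4.23757278e-02, -3.98397732e+01, -1.71131462e+01,  4.98412584e-02,
       -7.14339525e-02, -9.18703299e-04]), 'tool_pos': array([ 0.43684162, -0.15353845,  0.04604977]), 'tool_rot': array([ 3.14064690e+00, -2.13057665e-03, -6.97462281e-02]), 'contact_force': array([0.23904006, 0.02558507, 0.09354417]), 'torque': array([ 0.06940505,  0.08508355, -0.0354207 ]), 'opening': 0.0005231796629357783}
```

View pics/s4.png

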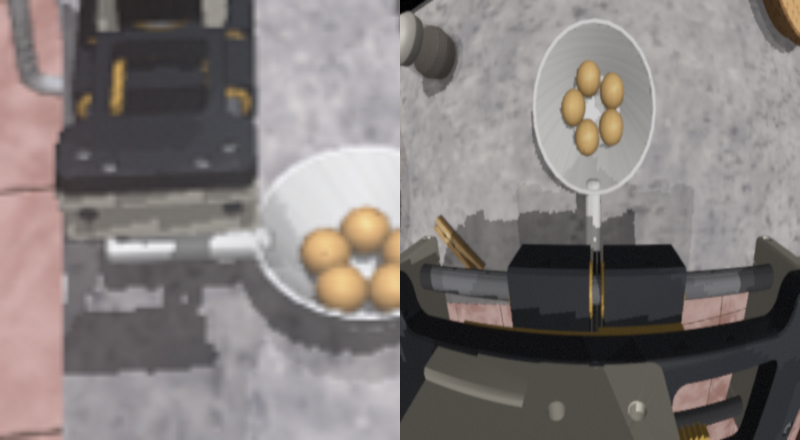

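Run:
```python
from h import *
i=camera_info("side");E=np.linalg.inv(i['extrinsics'])
for q in [(.437,-.153,.046),(.437,-.153,.065),(.437,-.153,.112),(.437,-.19,.112),(.436,-.153,.033)]:
    c=E@np.r_[q,1];u=i['cx']+i['fx']*c[0]/-c[2];v=i['cy']-i['fy']*c[1]/-c[2];print(q,u,v,'crop',(u-160)*4,(v-220)*4)
p,d=read_camera("side");W=cloud("side",d)
for v in range(270,296,2):print(v,[tuple(np.round(W[v,u]*1000).astype(int)) for u in (190,200,206,208,212)],p[v,208])
```

```text
(0.437, -0.153, 0.046) 205.40859104141538 276.5281489918743 crop 181.6343641656615 226.1125959674971
(0.437, -0.153, 0.065) 204.80022580486545 269.2163265146525 crop 179.2009032194618 196.86530605861003
(0.437, -0.153, 0.112) 203.21869351631648 250.2082000782319 crop 172.8747740652659 120.83280031292759
(0.437, -0.19, 0.112) 204.32594675962451 266.19039682073065 crop 177.30378703849806 184.76158728292262
(0.436, -0.153, 0.033) 205.2581123610032 281.4697763526286 crop 181.03244944401285 245.8791054105145
270 [(np.int64(416), np.int64(-244), np.int64(164)), (np.int64(431), np.int64(-246), np.int64(164)), (np.int64(440), np.int64(-247), np.int64(164)), (np.int64(442), np.int64(-247), np.int64(163)), (np.int64(448), np.int64(-246), np.int64(162))] [138 133 128]
272 [(np.int64(416), np.int64(-239), np.int64(155)), (np.int64(430), np.int64(-240), np.int64(154)), (np.int64(439), np.int64(-241), np.int64(153)), (np.int64(442), np.int64(-241), np.int64(153)), (np.int64(448), np.int64(-241), np.int64(152))] [118 113 109]
274 [(np.int64(415), np.int64(-239), np.int64(150)), (np.int64(430), np.i
[... 2018 characters left out ...]
 (np.int64(425), np.int64(-143), np.int64(0)), (np.int64(436), np.int64(-143), np.int64(-2)), (np.int64(440), np.int64(-143), np.int64(-2)), (np.int64(447), np.int64(-144), np.int64(-3))] [96 94 96]
292 [(np.int64(406), np.int64(-145), np.int64(-1)), (np.int64(425), np.int64(-146), np.int64(-2)), (np.int64(436), np.int64(-147), np.int64(-3)), (np.int64(439), np.int64(-148), np.int64(-3)), (np.int64(447), np.int64(-148), np.int64(-3))] [93 90 93]
294 [(np.int64(406), np.int64(-148), np.int64(-3)), (np.int64(424), np.int64(-152), np.int64(-1)), (np.int64(435), np.int64(-152), np.int64(-2)), (np.int64(439), np.int64(-151), np.int64(-4)), (np.int64(446), np.int64(-154), np.int64(-3))] [91 88 90]
```

Call:
jog_arm:
  rows: [40,0,0,0,0,40,0,0,0,0,40,0,0,0,0,40,0,0,0,0,40,0,0,0,0]
  grip_force: 40

```text
time: 7.05
tool_pos: [0.4361, -0.1531, 0.0444]
tool_rot: [-3.141, 0.0, -0.07]
contact_force: [-0.2, -0.6, 0.3]
opening: 0.036
```

Call:
jog_arm:
  rows: [40,0,0,10,0,40,0,0,15,0,40,0,0,7,0,40,0,0,0,0,40,0,0,0,0]

```text
time: 7.55
tool_pos: [0.4361, -0.1531, 0.0124]
tool_rot: [-3.141, 0.0, -0.07]
contact_force: [-0.2, 0.3, -0.7]
opening: 0.0399
```

Call:
jog_arm:
  rows: [10,0,0,0,0,10,0,0,0,0,10,0,0,0,0]

```text
time: 7.85
tool_pos: [0.4364, -0.1533, 0.0129]
tool_rot: [3.141, -0.001, -0.07]
contact_force: [-0.7, 0.4, 0.1]
opening: 0.0201
```

Call:
jog_arm:
  rows: [10,0,0,0,0,10,0,0,0,0,10,0,0,0,0]

```text
time: 8.15
tool_pos: [0.4361, -0.1532, 0.0126]
tool_rot: [3.142, -0.0, -0.07]
contact_force: [0.3, -0.5, 0.3]
opening: 0.0101
```

Run:
```python
from h import *
print(observe()['opening'])
L=[]
for n in("side","scene"):
    p,d=read_camera(n);i=camera_info(n);c=np.linalg.inv(i['extrinsics'])@[.436,-.153,.033,1]
    u=int(i['cx']-i['fx']*c[0]/c[2]);v=int(i['cy']+i['fy']*c[1]/c[2]);print(n,u,v)
    L.append(cv2.resize(p[v-40:v+60,u-50:u+50,::-1],(390,390),interpolation=cv2.INTER_CUBIC))
p,_=read_camera("wrist");L.append(cv2.resize(p[100:300,150:350,::-1],(390,390)))
cv2.imwrite("pics/s5.png",cv2.resize(np.hstack([L[0],L[2]]),(780,390)))
```

```text
0.010091633535143484
side 205 281
scene 327 214
```

View pics/s5.png

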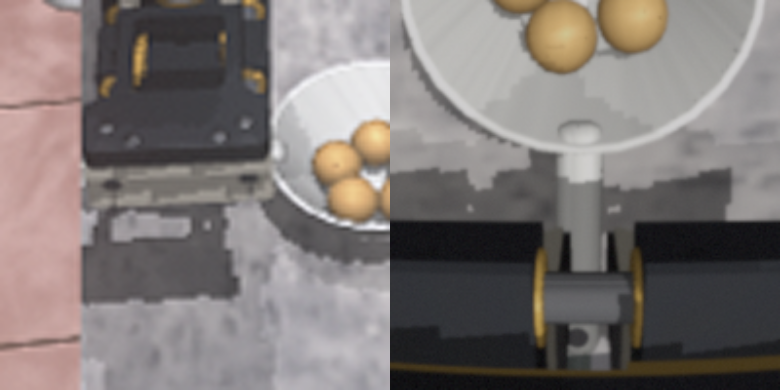

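Call:
jog_arm:
  rows: [10,0,4,0,0,10,0,4,0,0,10,0,4,0,0,10,0,0,0,0]

```text
time: 8.7
tool_pos: [0.4354, -0.1658, 0.0125]
tool_rot: [3.141, -0.0, -0.071]
contact_force: [0.1, 0.1, 0.5]
opening: 0.01
```

Run:
```python
from h import *
s=observe();print(s['contact_force'],s['torque'])
p,_=read_camera("side");q=np.load("pics/side0.npz")['p']
p2,_=read_camera("wrist")
a=cv2.resize(p[235:325,160:300,::-1],(390,250));b=cv2.resize(q[235:325,160:300,::-1],(390,250))
cv2.imwrite("pics/s6.png",np.hstack([np.vstack([a,b]),cv2.resize(p2[60:300,150:350,::-1],(400,500))]))
```

```text
[0.05805817 0.10689183 0.54539261] [0.01988664 0.14845255 0.03789755]
```

View pics/s6.png

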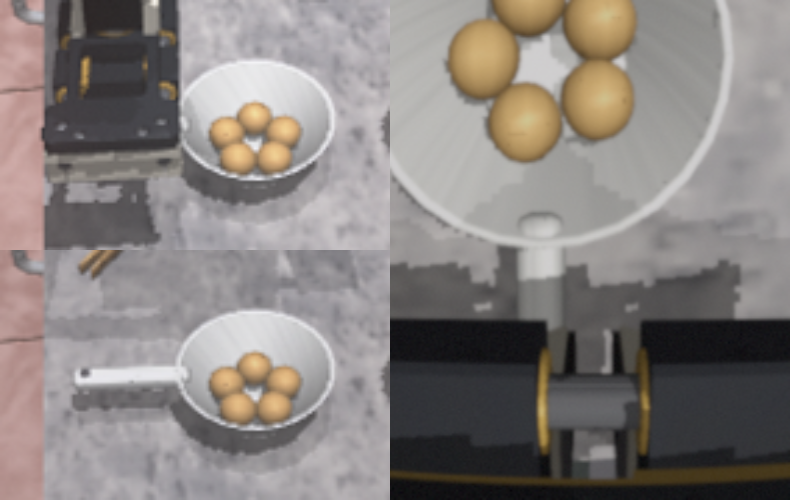

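Run:
```python
from h import *
from scipy.spatial.transform import Rotation as R
s=observe();p,d=read_camera("wrist");i=camera_info("wrist")
v,u=np.mgrid[:384,:512];x=(u-i['cx'])/i['fx'];y=(v-i['cy'])/i['fy'];r=np.hypot(x,y)+1e-9
ray=np.stack([np.sin(r)*x/r,-np.sin(r)*y/r,-np.cos(r)],-1);P=ray/np.cos(r)[...,None]*d[...,None]
T=i['tool_from_camera'];Q=P@T[:3,:3].T+T[:3,3];W=Q@R.from_euler('xyz',s['tool_rot']).as_matrix().T+s['tool_pos']
f=lambda a:np.round(a*1000).astype(int)
print("table",f(W[30:200:40,60]),f(W[100,420]))
c=150+int(150/2);c=150+(541-390)//2
for vv in range(178,216,4):print(vv,"W",f(W[vv,c]),"rim/other",f(W[vv,256]),"tool",f(Q[vv,c]))
print("between/fingers row 230:")
for cc in range(225,285,4):print(cc,f(Q[230,cc]),f(W[230,cc]),p[230,cc])
```

```text
table [[589 -27  -2]
 [556 -27  -2]
 [524 -23  -3]
 [493 -20  -2]
 [462 -13  -2]] [ 510 -296   -2]
178 W [ 469 -153   39] rim/other [ 459 -170   -1] tool [ 32 -15 -27]
182 W [ 466 -153   37] rim/other [ 456 -170   -3] tool [ 30 -15 -25]
186 W [ 464 -153   38] rim/other [ 453 -170   -3] tool [ 28 -15 -25]
190 W [ 461 -152   37] rim/other [ 451 -169   -1] tool [ 25 -15 -24]
194 W [ 459 -152   37] rim/other [ 448 -169   -2] tool [ 23 -15 -25]
198 W [ 457 -152   39] rim/other [ 445 -169   -2] tool [ 21 -15 -26]
202 W [ 455 -152   38] rim/other [ 442 -169   -1] tool [ 18 -15 -25]
206 W [ 452 -151   37] rim/other [ 439 -169   -2] tool [ 16 -15 -25]
210 W [ 450 -151   37] rim/other [ 436 -168   -1] tool [ 14 -15 -25]
214 W [ 472 -160  111] rim/other [ 433 -168   -2] tool [ 36  -8 -98]
between/fingers row 230:
225 [  34   -8 -106] [ 469 -160  119] [70 57 33]
229 [  33   -7 -104] [ 469 -161  117] [94 75 41]
233 [ 11  -9 -48] [ 447 -157   61] [81 78 72]
237 [  9  -7 -45] [ 445 -159   57] [53 52 47]
241 [  9  -5 -44] [ 445 -161   57] [14 11 10]
245 [-14  -5  15] [ 421 -160   -3] [89 87 87]
249 [-14  -2  14] [ 421 -162   -2] [88 85 85]
253 [-15   1  16] [ 421 -165   -3] [86 85 84]
257 [-14   4  15] [ 421 -168   -3] [103 100 100]
261 [  7   5 -38] [ 442 -171   51] [56 55 55]
265 [  9   7 -45] [ 444 -173   57] [27 23 22]
269 [ 11   8 -49] [ 446 -175   61] [81 78 73]
273 [  32    6 -101] [ 466 -174  114] [67 59 42]
277 [  34    7 -108] [ 469 -175  121] [67 53 27]
281 [  36    8 -111] [ 470 -175  124] [14 16 19]
```

```bash
cat >> h.py <<'E'
from scipy.spatial.transform import Rotation as R
def wrist():
    s=observe();p,d=read_camera("wrist");i=camera_info("wrist")
    v,u=np.mgrid[:384,:512];x=(u-i['cx'])/i['fx'];y=(v-i['cy'])/i['fy'];r=np.hypot(x,y)+1e-9
    ray=np.stack([np.sin(r)*x/r,-np.sin(r)*y/r,-np.cos(r)],-1);P=ray/np.cos(r)[...,None]*d[...,None]
    T=i['tool_from_camera'];Q=P@T[:3,:3].T+T[:3,3];W=Q@R.from_euler('xyz',s['tool_rot']).as_matrix().T+s['tool_pos']
    Q[d<=0]=np.nan;W[d<=0]=np.nan
    return s,p,Q,W
E
python3 - <<'E'
from h import *
s,p,Q,W=wrist()
f=lambda a:tuple(int(x) for x in np.round(np.nan_to_num(a)*1000))
for vv in range(202,236,3):print(vv,[f(Q[vv,c]) for c in (235,239,243,251,259,263,267)])
E
```

```text
202 [(18, -9, -25), (7, -9, 15), (7, -6, 14), (7, 0, 15), (7, 5, 14), (7, 8, 15), (7, 11, 14)]
205 [(16, -9, -24), (5, -9, 15), (5, -6, 15), (5, 0, 15), (5, 5, 14), (5, 8, 15), (5, 11, 14)]
208 [(15, -9, -24), (3, -9, 14), (3, -6, 14), (2, 0, 16), (3, 5, 14), (3, 8, 13), (3, 11, 15)]
211 [(13, -10, -23), (0, -9, 14), (0, -6, 15), (1, 0, 14), (1, 5, 14), (0, 8, 14), (0, 11, 14)]
214 [(11, -10, -24), (-2, -9, 13), (-2, -6, 15), (-2, 0, 14), (-2, 5, 14), (-2, 8, 14), (-2, 11, 14)]
217 [(11, -9, -29), (-4, -9, 14), (-4, -6, 15), (-4, 0, 14), (-4, 5, 15), (-4, 8, 15), (11, 8, -29)]
220 [(11, -9, -34), (10, -7, -30), (-6, -6, 15), (-7, 0, 15), (-6, 5, 14), (9, 6, -30), (11, 8, -34)]
223 [(11, -9, -38), (9, -7, -35), (-8, -6, 14), (-8, 0, 14), (-9, 5, 15), (9, 6, -33), (11, 8, -38)]
226 [(11, -9, -43), (9, -7, -39), (-11, -6, 14), (-11, 0, 14), (-11, 5, 15), (9, 6, -38), (11, 8, -44)]
229 [(11, -8, -47), (10, -6, -44), (-13, -6, 14), (-13, 0, 14), (-14, 5, 15), (9, 6, -43), (11, 8, -47)]
232 [(11, -8, -51), (9, -6, -48), (-16, -6, 14), (-15, 0, 14), (-16, 5, 15), (9, 6, -48), (10, 7, -50)]
235 [(11, -8, -54), (10, -6, -52), (-18, -6, 14), (-18, 0, 14), (-18, 5, 14), (9, 5, -50), (10, 7, -54)]
```

The wrist depth explains the misses. The fingertips really end about 27 mm short of the reported TCP, so the fingers closed just above the handle. I'll use pads centred about 46 mm behind the reported TCP from here on.

Call:
jog_arm:
  rows: [40,0,0,-10,0,40,0,-12,0,0,40,0,0,0,0,40,0,0,0,0,40,0,0,0,0,40,0,0,0,0,40,0,0,12,0,40,0,0,12,0,40,0,0,11,0,40,0,0,0,0]

```text
time: 9.9
tool_pos: [0.4352, -0.1527, -0.0138]
tool_rot: [-3.14, 0.003, -0.07]
contact_force: [0.0, -0.2, 0.1]
opening: 0.04
```

Call:
jog_arm:
  rows: [0,0,0,0,0,0,0,0,0,0,0,0,0,0,0,0,0,0,0,0,0,0,0,0,0,0,0,0,0,0]

```text
time: 10.5
tool_pos: [0.4362, -0.1532, -0.0122]
tool_rot: [3.141, -0.0, -0.07]
contact_force: [-1.1, -0.3, 2.3]
opening: 0.014
```

Call:
jog_arm:
  rows: [0,0,0,-4,0,0,0,0,-4,0,0,-5,0,0,0,0,-10,0,0,0,0,-10,0,0,0,0,-10,0,0,0,0,-5,0,0,0,0,0,0,3,0,0,0,0,4,0,0,0,0,0,0]

```text
time: 11.5
tool_pos: [0.3965, -0.1505, -0.0118]
tool_rot: [3.142, -0.0, -0.07]
contact_force: [-0.7, -0.4, -0.0]
opening: 0.0134
```

Call:
jog_arm:
  rows: [0,0,0,0,0,0,0,0,0,0,0,3,0,-8,0,0,3,0,-8,0,0,5,0,-8,0,0,5,0,-8,0,0,5,0,-7,0,0,6,0,-7,0,0,6,0,-6,0,0,7,0,-6,0,0,7,0,-5,0,0,8,0,-5,0,0,0,0,0,0]
  grip_force: 3

```text
time: 12.8
tool_pos: [0.4527, -0.1546, 0.0572]
tool_rot: [3.141, -0.002, -0.07]
contact_force: [0.0, 0.2, -0.2]
opening: 0.0139
```

Call:
jog_arm:
  rows: [0,0,0,0,0,0,0,0,0,0,0,0,0,0,0]
  grip_force: 50

```text
time: 13.1
tool_pos: [0.4515, -0.1545, 0.0567]
tool_rot: [3.141, -0.001, -0.07]
contact_force: [3.1, -1.1, 0.5]
opening: 0.0135
```

Run:
```python
from h import *
print(observe()['tool_pos'],observe()['opening'])
p,_=read_camera("side");cv2.imwrite("pics/s7.png",cv2.resize(p[190:340,150:360,::-1],None,fx=3.5,fy=3.5))
```

```text
[ 0.4515302  -0.15447175  0.05670784] 0.013477861022013779
```

View pics/s7.png

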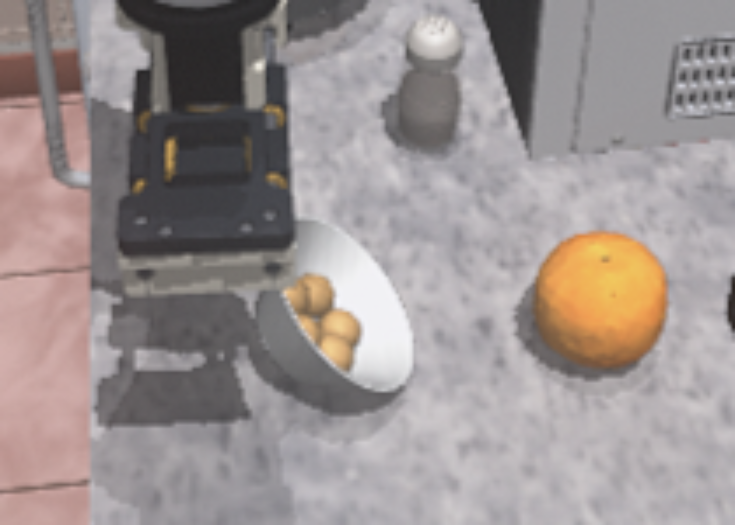

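The cup is held tilted about 45°, with all five potatoes lying in it around (320,320). The orange and salt haven't moved.

Call:
jog_arm:
  rows: [0,0,0,-10,0,0,0,0,-20,0,0,0,0,-20,0,0,0,0,-20,0,0,0,0,-20,0,0,0,0,-10,0,0,-3,-8,0,0,0,-5,-16,0,0,0,-7,-20,0,0,0,-7,-20,0,0,0,-7,-20,0,0,0,-7,-20,0,0,0,-7,-20,0,0,0,-7,-20,0,0,0,-7,-20,0,0,0,-5,-16,0,0,0,-3,-12,0,0,0,-2,-7,0,0]

```text
time: 14.95
tool_pos: [0.3961, 0.0507, 0.1555]
tool_rot: [-3.141, 0.003, -0.068]
contact_force: [-0.2, 0.4, -1.4]
opening: 0.0133
```

Call:
jog_arm:
  rows: [0,0,0,0,-4,0,0,0,0,-7,0,0,0,0,-8,0,0,0,0,-8,0,0,0,0,-8,0,0,0,0,-8,0,0,0,0,-7,0,0,0,0,-4,0,0,0,0,0,0,0,0,0,0]

```text
time: 15.95
tool_pos: [0.3975, 0.0492, 0.1561]
tool_rot: [-3.141, 0.001, 0.871]
contact_force: [-0.8, -0.3, -2.4]
opening: 0.0136
```

Run:
```python
from h import *
s,p,Q,W=wrist();print(s['tool_pos'],s['tool_rot'],s['opening'])
hs=cv2.cvtColor(p,cv2.COLOR_RGB2HSV)
X,Y,Z=W[...,0],W[...,1],W[...,2]
near=np.hypot(X-.502,Y-.172)
m=(near<.1)&(Z>.05)&(Z<.06)
q=W[m][:,:2]
for k in range(4):
    c,r=circ(q);e=np.abs(np.hypot(*(q-c).T)-r);q=q[e<max(.003,np.percentile(e,80))]
print("brim wrist",m.sum(),c,r)
m=(near<.05)&(Z>.112)&(Z<.13);q=W[m];print("bar top",m.sum(),np.median(q,0),np.percentile(q,[3,97],0));
if m.sum()>5:
    a=cv2.minAreaRect((q[:,:2]*1000).astype(np.float32));print(a)
v,u=np.mgrid[:384,:512]
cv2.imwrite("pics/w8.png",p[:,:,::-1])
p2,d2=read_camera("side");W2=cloud("side",d2);hs2=cv2.cvtColor(p2,cv2.COLOR_RGB2HSV)
w=np.hstack([p[40:,:,::-1][:344,60:460],p2[100:,:,::-1][:284,100:500].copy() if 0 else cv2.resize(p2[110:282,100:300,::-1],(400,344))]);cv2.imwrite("pics/c8.png",w)
```

```text
[0.39752096 0.0492169  0.15607476] [-3.14077276e+00  6.66202999e-04  8.70840492e-01] 0.013573535562384201
brim wrist 1597 [0.50238306 0.17350388] 0.08154762490608536
bar top 548 [0.50051278 0.1666173  0.11711201] [[0.47908434 0.15112094 0.11254015]
 [0.51938514 0.18643371 0.1202109 ]]
((498.49383544921875, 168.55979919433594), (8.012735366821289, 58.783531188964844), 50.910621643066406)
```

View pics/c8.png

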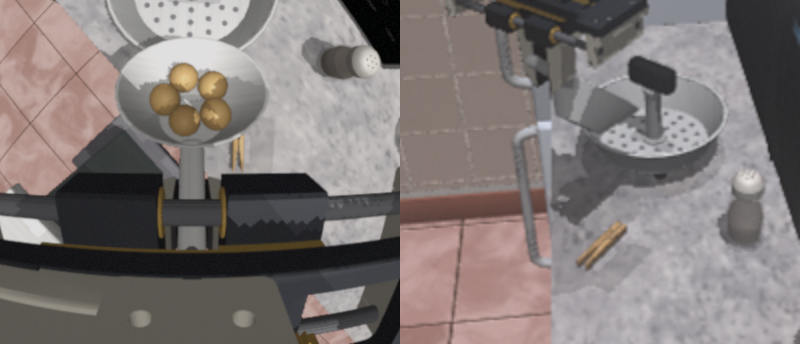

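The basket centre is (0.502, 0.173). The bar's long axis lies at −39°. The cup sits just outside the near rim with all five potatoes still in it. Next I'll lower it, loosen the grip and tip it over the rim.

Call:
jog_arm:
  rows: [0,0,0,10,0,0,0,0,15,0,0,0,0,11,0,0,0,0,5,0,0,0,0,0,0]

```text
time: 16.55
tool_pos: [0.3975, 0.049, 0.1147]
tool_rot: [-3.14, 0.001, 0.872]
contact_force: [-0.1, -0.4, -1.8]
opening: 0.0136
```

Call:
jog_arm:
  rows: [0,0,0,0,0,0,0,0,0,0,0,0,0,0,0,0,5,0,-2,0,0,6,0,-2,0,0,6,0,-2,0,0,5,0,-2,0,0,5,0,-2,0,0,5,0,-2,0,0,5,0,-2,0,0,5,0,-2,0,0,6,0,-2,0,0,6,0,-3,0,0,5,0,-2,0,0,5,0,-2,0,0,0,0,0,0,0,0,0,0,0]
  grip_force: 3

```text
time: 18.25
tool_pos: [0.4392, 0.0981, 0.1405]
tool_rot: [-3.142, 0.0, 0.873]
contact_force: [-0.5, -1.3, -1.2]
opening: 0.0141
```

Run:
```python
from h import *
s,p,Q,W=wrist();print(s['tool_pos'],s['opening'],s['contact_force'])
p2,d2=read_camera("side")
w=np.hstack([p[40:,:,::-1][:344,60:460],cv2.resize(p2[110:282,100:300,::-1],(400,344))]);cv2.imwrite("pics/c9.png",w)
def spuds(p,W,n):
    hs=cv2.cvtColor(p,cv2.COLOR_RGB2HSV);X,Y,Z=np.moveaxis(W,-1,0)
    m=(hs[...,0]>8)&(hs[...,0]<25)&(hs[...,1]>90)&(hs[...,2]>60)&(np.hypot(X-.502,Y-.173)<.16)&(Z>.005)&(Z<.2)
    k,l,st,c=cv2.connectedComponentsWithStats(m.astype(np.uint8))
    for j in range(1,k):
        if st[j,4]>8:print(n,st[j,4],c[j].round(),np.median(W[l==j],0).round(3))
spuds(p,W,"wrist");spuds(p2,cloud("side",d2),"side")
```

```text
[0.43918488 0.0980506  0.14045746] 0.014138464217018594 [-0.49020636 -1.33552447 -1.22409948]
wrist 138 [222.  86.] [0.479 0.188 0.038]
wrist 327 [257. 103.] [0.494 0.156 0.038]
wrist 326 [298. 103.] [0.525 0.131 0.038]
wrist 165 [271. 130.] [0.488 0.128 0.037]
wrist 130 [232. 130.] [0.459 0.151 0.036]
wrist 31 [297. 211.] [0.454 0.037 0.009]
side 52 [224. 179.] [0.494 0.149 0.036]
side 14 [207. 182.] [0.458 0.141 0.036]
side 25 [239. 183.] [0.528 0.127 0.038]
side 12 [222. 185.] [0.49  0.124 0.038]
side 21 [208. 224.] [0.451 0.03  0.008]
```

View pics/c9.png

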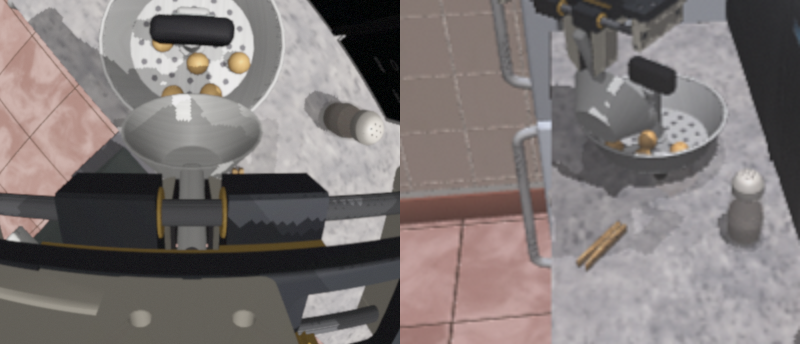

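All five potatoes are in the basket: five separate blobs with tops near z = 0.037, and the hanging cup is empty. Now I'll take the cup back.

Call:
jog_arm:
  rows: [0,0,0,0,0,0,0,0,0,0,0,0,0,-5,0,0,0,0,-10,0,0,0,0,-15,0,0,-10,0,0,0,0,-15,0,0,0,0,-20,0,0,0,0,-15,0,0,0,0,0,0,0,5,0,0,0,0,8,0,0,0,0,8,0,0,0,0,8,0,0,0,0,8,0,0,0,0,8,0,0,0,0,6,0,0,0,0,3,0,0,0,0,0]
  grip_force: 40

```text
time: 20.15
tool_pos: [0.3999, 0.0515, 0.1702]
tool_rot: [3.142, 0.001, -0.071]
contact_force: [-0.4, -0.2, -2.1]
opening: 0.0139
```

Call:
jog_arm:
  rows: [0,6,8,0,0,0,10,16,0,0,0,14,21,0,0,0,14,21,0,0,0,14,21,0,0,0,14,21,0,0,0,14,21,0,0,0,14,21,0,0,0,14,21,0,0,0,10,15,0,0,0,8,10,0,0,0,2,0,0,0,0,0,0,10,0,0,0,0,20,0,0,0,0,20,0,0,0,0,15,0,0,0,0,0,0]

```text
time: 21.85
tool_pos: [0.5186, -0.1511, 0.103]
tool_rot: [-3.139, 0.005, -0.069]
contact_force: [0.8, 0.5, -0.5]
opening: 0.0136
```

Run:
```python
from h import *
s=observe();print(s['tool_pos'],s['tool_rot'],s['opening'],s['contact_force'])
p2,d2=read_camera("side");W=cloud("side",d2);X,Y,Z=np.moveaxis(W,-1,0)
m=(X>.44)&(X<.6)&(Y>-.26)&(Y<-.05)&(Z>.004)&(Z<.13);q=W[m];print(len(q),np.percentile(q,[1,99],0).round(3))
# opening-plane tilt: sort by height bins, front x
for z in np.arange(.01,.12,.02):
    k=q[abs(q[:,2]-z)<.01]; print(z.round(2),len(k),np.percentile(k[:,0],[3,97]).round(3) if len(k) else '')
```

```text
[ 0.51856549 -0.15109441  0.10301279] [-3.13948994  0.0052194  -0.0685039 ] 0.013583427366650047 [ 0.76124695  0.4642054  -0.46214827]
1132 [[ 0.506 -0.203  0.028]
 [ 0.568 -0.109  0.116]]
0.01 0 
0.03 227 [0.55  0.568]
0.05 197 [0.519 0.563]
0.07 209 [0.508 0.552]
0.09 321 [0.506 0.54 ]
0.11 177 [0.518 0.534]
```

Call:
jog_arm:
  rows: [0,0,0,10,0,0,0,0,10,0,0,0,0,3,0,0,0,0,0,0]

```text
time: 22.3
tool_pos: [0.5203, -0.1526, 0.0819]
tool_rot: [-3.141, 0.001, -0.07]
contact_force: [0.1, 0.3, -1.0]
opening: 0.0136
```

Call:
jog_arm:
  rows: [0,-5,0,3,0,0,-5,0,3,0,0,-5,0,3,0,0,-6,0,3,0,0,-6,0,2,0,0,-6,0,2,0,0,-6,0,2,0,0,-6,0,2,0,0,-8,0,5,0,0,-8,0,5,0,0,-7,0,6,0,0,-6,0,6,0,0,-6,0,7,0,0,-5,0,7,0,0,-5,0,8,0,0,-5,0,8,0,0,-4,0,8,0,0,-3,0,8,0,0,0,0,4,0,0,0,0,0,0]
  grip_force: 3

```text
time: 24.3
tool_pos: [0.4186, -0.1455, -0.01]
tool_rot: [-3.141, 0.001, -0.07]
contact_force: [-1.0, 0.1, -0.0]
opening: 0.014
```

```bash
cat > cupck.py <<'E'
from h import *
s=observe();print(s['tool_pos'],s['opening'],s['contact_force'])
p2,d2=read_camera("side");W=cloud("side",d2);X,Y,Z=np.moveaxis(W,-1,0)
m=(X>.38)&(X<.6)&(Y>-.26)&(Y<-.06)&(Z>.03)&(Z<.06)&(p2.min(2)>110);q=W[m]
m2=q[:,0]>.45;q=q[m2];print(len(q),np.percentile(q,[2,98],0).round(3))
A=np.c_[q[:,:2],np.ones(len(q))];t=q[q[:,2]>.034];print("rim heights by x",[(x.round(2),np.percentile(t[abs(t[:,0]-x)<.01,2],95).round(4)) for x in np.arange(.45,.56,.02) if (abs(t[:,0]-x)<.01).sum()>3])
E
python3 cupck.py
```

```text
[ 0.41856505 -0.14550605 -0.0099941 ] 0.014023839939336516 [-0.97935487  0.05096119 -0.04775379]
383 [[ 0.456 -0.2    0.03 ]
 [ 0.529 -0.101  0.039]]
rim heights by x [(np.float64(0.45), np.float64(0.0403)), (np.float64(0.47), np.float64(0.0392)), (np.float64(0.49), np.float64(0.0389)), (np.float64(0.51), np.float64(0.0391)), (np.float64(0.53), np.float64(0.0391))]
```

The cup stands level, with its rim at z = 0.039 all round. I'll release it and go over the basket.

Call:
jog_arm:
  rows: [30,0,0,0,0,40,0,0,0,0,50,0,0,0,0,50,0,0,0,0,50,0,0,0,0,50,0,0,-15,0,50,0,0,-30,0,50,0,0,-40,0,50,0,0,-40,0,50,0,0,-25,0,50,0,0,0,0]

```text
time: 25.45
tool_pos: [0.421, -0.1468, 0.144]
tool_rot: [3.138, -0.007, -0.07]
contact_force: [0.0, 0.4, -0.5]
opening: 0.0499
```

Call:
jog_arm:
  rows: [50,3,-12,0,5,50,4,-27,0,0,50,5,-28,0,0,50,5,-28,0,0,50,5,-28,0,0,50,5,-28,0,0,50,5,-28,0,0,50,5,-28,0,0,50,5,-28,0,0,50,5,-28,0,0,50,5,-27,0,0,50,4,-22,0,0,50,0,0,0,8,50,0,0,0,8,50,0,0,0,8,50,0,0,0,6,50,0,0,0,0]

```text
time: 27.15
tool_pos: [0.5214, 0.154, 0.1392]
tool_rot: [3.14, 0.001, -0.682]
contact_force: [0.4, 0.0, 0.6]
opening: 0.05
```

```bash
python3 cupck.py
python3 - <<'E'
from h import *
s,p,Q,W=wrist();print(s['tool_pos'],s['tool_rot'],s['opening'])
X,Y,Z=np.moveaxis(W,-1,0)
m=(np.hypot(X-.502,Y-.173)<.06)&(Z>.112)&(Z<.128)&(Q[...,2]>-.02);m=cv2.morphologyEx(m.astype(np.uint8),cv2.MORPH_OPEN,np.ones((3,3)))>0
q=W[m];print("bar",len(q),np.median(q,0),cv2.minAreaRect((q[:,:2]*1000).astype(np.float32)))
t=Q[m];print("tool frame",np.percentile(t,[2,50,98],0).round(4))
cv2.imwrite("pics/w10.png",p[:,:,::-1])
E
```

```text
[0.52140252 0.15401686 0.1391856 ] 0.05004109677769589 [0.39562    0.04546656 0.60438749]
403 [[ 0.452 -0.2    0.031]
 [ 0.531 -0.1    0.04 ]]
rim heights by x [(np.float64(0.45), np.float64(0.0387)), (np.float64(0.47), np.float64(0.0396)), (np.float64(0.49), np.float64(0.0385)), (np.float64(0.51), np.float64(0.0394)), (np.float64(0.53), np.float64(0.0397))]
[0.52153251 0.15399179 0.13942086] [ 3.14033379e+00  1.15759669e-03 -6.78341421e-01] 0.05007098037497393
bar 1265 [0.51560272 0.16623972 0.11908005] ((506.6396789550781, 176.73387145996094), (26.341650009155273, 58.83382034301758), 47.17112350463867)
tool frame [[-0.0533 -0.0194  0.0184]
 [-0.0137 -0.0055  0.0204]
 [ 0.0027  0.0049  0.0262]]
```

```bash
cat > bar.py <<'E'
from h import *
s,p,Q,W=wrist();print(s['tool_pos'],s['tool_rot'][2])
X,Y,Z=np.moveaxis(W,-1,0)
g=(np.hypot(X-.504,Y-.175)<.06)&(Z>.1)&(Z<.18)&(Q[...,2]>-.02)
for n,m in(("top",g&(Z>Z[g].max()-.012)&(p.max(2)<75)),("bright",g&(p.max(2)>95))):
    m=cv2.morphologyEx(m.astype(np.uint8),cv2.MORPH_OPEN,np.ones((3,3)))
    k,l,st,c=cv2.connectedComponentsWithStats(m)
    for j in range(1,k):
        if st[j,4]>25:
            t=Q[l==j]*1000;a=cv2.minAreaRect(t[:,:2].astype(np.float32));print(n,st[j,4],"tool rect",np.round(a[0],1),np.round(a[1],1),round(a[2],1),"z",np.percentile(t[:,2],[5,50,95]).round(),"W",np.median(W[l==j],0).round(3))
m=(np.hypot(X-.504,Y-.175)<.1)&(Z>.05)&(Z<.06)&(p.min(2)>100);q=W[m][:,:2]
for k in range(5):
    c,r=circ(q);e=np.abs(np.hypot(*(q-c).T)-r);q=q[e<max(.003,np.percentile(e,85))]
print("rim",len(q),c.round(4),r.round(4))
E
python3 bar.py
```

```text
[0.5216415  0.15400331 0.13964174] -0.6778531251510762
top 925 tool rect [-10.3  -4.1] [27.2 19.6] 1.2 z [19. 20. 25.] W [0.517 0.163 0.119]
top 192 tool rect [-50.4  -6.6] [19.   9.4] 89.9 z [19. 20. 22.] W [0.487 0.19  0.12 ]
bright 107 tool rect [-20.2 -17.8] [10.9  6.7] 0.1 z [23. 25. 27.] W [0.517 0.18  0.115]
rim 2431 [0.5044 0.1744] 0.0826
```

Call:
jog_arm:
  rows: [50,-6,-1,0,2,50,-10,-2,0,0,50,-10,-2,0,0,50,0,0,0,0,50,0,0,10,0,50,0,0,20,0,50,0,0,20,0,50,0,0,15,0,50,0,0,6,0,50,0,0,0,0]

```text
time: 28.3
tool_pos: [0.505, 0.1744, 0.0684]
tool_rot: [3.14, 0.001, -0.716]
contact_force: [0.5, -0.2, 0.8]
opening: 0.0499
```

Call:
jog_arm:
  rows: [0,0,0,0,0,0,0,0,0,0,0,0,0,0,0,0,0,0,0,0,0,0,0,0,0,0,0,0,0,0,0,0,0,0,0]
  grip_force: 40

```text
time: 29.0
tool_pos: [0.5058, 0.1745, 0.0703]
tool_rot: [-3.141, -0.001, -0.716]
contact_force: [-0.8, -1.6, 5.3]
opening: 0.0208
```

Call:
jog_arm:
  rows: [0,0,0,-4,0,0,0,0,-4,0,0,0,0,-4,0,0,0,0,-4,0,0,0,0,-4,0,0,0,0,-4,0,0,0,0,-4,0,0,0,0,-4,0,0,0,0,-4,0,0,0,0,-4,0,0,0,0,-4,0,0,0,0,-3,0,0,0,0,0,0]

```text
time: 30.3
tool_pos: [0.5057, 0.1748, 0.1171]
tool_rot: [-3.141, -0.001, -0.715]
contact_force: [-1.1, -1.5, 0.9]
opening: 0.0208
```

```bash
cat > bk.py <<'E'
from h import *
s=observe();print(s['time'],s['tool_pos'],s['opening'],s['contact_force'])
p,d=read_camera("side");W=cloud("side",d);X,Y,Z=np.moveaxis(W,-1,0)
r=np.hypot(X-.5045,Y-.1745);m=(r>.079)&(r<.092)&(Z>.03)&(Z<.2);q=W[m]
for lo,hi,n in((.40,.46,'x-'),(.55,.60,'x+')):
    k=q[(q[:,0]>lo)&(q[:,0]<hi)];print(n,len(k),np.percentile(k[:,2],[50,90,97]).round(4))
k=q[q[:,1]<.12];print('y-',len(k),np.percentile(k[:,2],[50,90,97]).round(4))
hs=cv2.cvtColor(p,cv2.COLOR_RGB2HSV)
m=(hs[...,0]>8)&(hs[...,0]<25)&(hs[...,1]>90)&(hs[...,2]>60)&(r<.1)
k,l,st,c=cv2.connectedComponentsWithStats(m.astype(np.uint8))
for j in range(1,k):
    if st[j,4]>8:print("spud",st[j,4],np.median(W[l==j],0).round(3))
E
python3 bk.py
```

```text
30.3 [0.50573595 0.17476545 0.11709304] 0.02079613463037071 [-1.11854125 -1.46714385  0.93221463]
x- 176 [0.0537 0.0567 0.0576]
x+ 155 [0.0537 0.0563 0.0571]
y- 179 [0.054  0.0565 0.0575]
spud 29 [0.472 0.162 0.24 ]
spud 13 [0.505 0.14  0.237]
spud 18 [0.536 0.164 0.227]
spud 16 [0.5   0.124 0.229]
spud 45 [0.482 0.187 0.034]
spud 70 [0.493 0.148 0.036]
spud 28 [0.457 0.142 0.038]
spud 18 [0.531 0.126 0.039]
```

The handle is out about 47–48 mm and the basket is still standing (rim at 0.057). I'll go on slowly to the second stop, then lift.

Call:
jog_arm:
  rows: [0,0,0,-1,0,0,0,0,-1,0,0,0,0,-1,0,0,0,0,-1,0,0,0,0,-1,0,0,0,0,0,0,0,0,0,0,0]

```text
time: 31.05
tool_pos: [0.5049, 0.1747, 0.1209]
tool_rot: [3.14, 0.001, -0.715]
contact_force: [1.0, -0.0, -5.7]
opening: 0.021
```

```bash
python3 bk.py
```

```text
31.05 [0.50485017 0.17469874 0.12094065] 0.021049476924504817 [ 1.01936025 -0.00909738 -5.70546503]
x- 213 [0.0535 0.0572 0.0581]
x+ 130 [0.0544 0.0569 0.058 ]
y- 190 [0.055  0.0577 0.0584]
spud 28 [0.472 0.161 0.243]
spud 13 [0.503 0.139 0.24 ]
spud 19 [0.536 0.164 0.231]
spud 19 [0.501 0.124 0.231]
spud 45 [0.48  0.188 0.035]
spud 71 [0.492 0.147 0.036]
spud 28 [0.455 0.144 0.038]
spud 20 [0.53  0.128 0.039]
```

The force of −5.7 N shows the second stop is now carrying the basket, with the feet within about 1 mm of the worktop. Lifting.

Call:
jog_arm:
  rows: [0,0,0,-2,0,0,0,0,-4,0,0,0,0,-6,0,0,0,0,-8,0,0,0,0,-8,0,0,0,0,-8,0,0,0,0,-8,0,0,0,0,-8,0,0,0,0,-6,0,0,0,0,-4,0,0,0,0,-4,0,0,0,0,-2,0,0,0,0,0,0,0,0,0,0,0,0,0,0,0,0,0,0,0,0,0]

```text
time: 32.7
tool_pos: [0.5054, 0.1747, 0.1893]
tool_rot: [3.141, 0.0, -0.716]
contact_force: [0.4, -0.5, -6.3]
opening: 0.0208
```

```bash
python3 bk.py; python3 cupck.py
python3 - <<'E'
from h import *
p,d=read_camera("side");s,w,Q,W=wrist();cv2.imwrite("pics/f.png",np.hstack([cv2.resize(p[:,100:400,::-1],(400,512))[:440],cv2.resize(w[:,56:456,::-1],(400,384)).copy() if 0 else cv2.copyMakeBorder(w[:,56:456,::-1],0,56,0,0,cv2.BORDER_CONSTANT)]))
E
```

```text
32.7 [0.50542994 0.17473306 0.18927932] 0.020845640637234035 [ 0.44207206 -0.46704714 -6.33646606]
x- 202 [0.1222 0.1254 0.1261]
x+ 142 [0.1228 0.1246 0.1258]
y- 225 [0.1231 0.1258 0.1265]
spud 34 [0.473 0.164 0.312]
spud 26 [0.504 0.14  0.309]
spud 21 [0.535 0.165 0.297]
spud 20 [0.501 0.124 0.299]
spud 49 [0.481 0.187 0.103]
spud 69 [0.493 0.148 0.104]
spud 23 [0.457 0.142 0.108]
spud 13 [0.531 0.127 0.108]
[0.50549044 0.17475358 0.18935493] 0.02106377756423517 [-5.11411329e-03  6.65553360e-01 -5.35761252e+00]
404 [[ 0.452 -0.2    0.03 ]
 [ 0.531 -0.1    0.039]]
rim heights by x [(np.float64(0.45), np.float64(0.0397)), (np.float64(0.47), np.float64(0.0392)), (np.float64(0.49), np.float64(0.039)), (np.float64(0.51), np.float64(0.0389)), (np.float64(0.53), np.float64(0.0391))]
```

View pics/f.png

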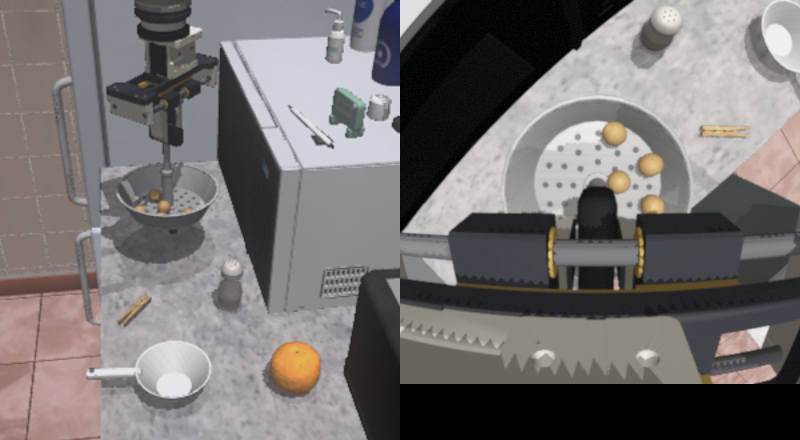

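```bash
python3 -c "
from cell import *
print(hand_in())"
```

```text
the job is handed in; nothing more can be done
None
```

The job is done and handed in at about 33 s of the 72 s allowed. The basket is hanging level from its fully extended handle, the potatoes are in it, and the empty cup is back on the worktop.

**What I did**
- **Tipping:** I let the cup pivot in a 3 N grip to tilt it forward about 45°, carried it over firmly gripped, and tipped it over the basket's near rim. All five potatoes then showed as separate spots inside the pan.
- **Cup:** I set it down again by dragging its rim back along the worktop until it stood level, then let go.
- **Basket:** I pinched the bar with 40 N to press the button and slid the handle out to the second stop. The basket stayed standing, with its rim unchanged at 57–58 mm. I then lifted it.

**Last checks**
- **Basket:** the rim is at about 125 mm on every side measured, so it is level and the feet are about 68 mm up. The opening is 20.8 mm, which means the button is pressed, and about 6 N hangs on the wrist.
- **Potatoes:** the final side and wrist pictures each show four; I count five by combining the two. The fifth is hidden behind the handle or gripper in each view.
- **Cup:** it stands upright and empty, with its rim 39–40 mm high all round.
- **Orange and salt:** neither shows any shift in the pictures.

**What disagreed:** the wrist depth showed the fingertips ending about 27 mm short of the reported tool point. Because of that, my first closes on the cup handle went just above it, without touching the cup. I then allowed for the offset, and both later grasps held. The handle's extension was not measured directly. I inferred it from about 52 mm of travel and the load coming on at the second stop.

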